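# Close the vial storage box

### The job

Two small hinged storage boxes stand open on the bench. Lower the lid of the box that has the vials standing in it until it is fully closed, steadily and without slamming it, and leave the empty box open as it is.

Things in the scene. Friction and masses are not known exactly. Their poses are not given: they have to be found in the camera images.
- vial_box: The box to close: grey plastic, open-topped, 85 mm deep, 76 mm wide, 64 mm high, walls 4 mm, fixed to the bench, with two glass vials (22 mm wide, 51 mm high) standing in its front half. Origin at the centre of its underside; x from its front to its hinge side, y along the hinge, z up. The lid's hinge axis runs along y through x = +45.5 mm, z = +68 mm.
- vial_lid (a joint): Angle of that box's lid, rad: 0 closed, level on the rim; it starts at 0.7 to 1.5 and 1.57 is upright over the hinge side. A plate 6 mm thick, 80 mm wide, reaching 89 mm from the hinge axis; a tab 36 mm wide at mid-edge reaches on to 105 mm. The stiff hinge holds it where left; 2 N on its outer face near the tab, toward the front and down, closes it.
- spare_box: The other box: same shape, size, material and lid, also open, but empty; fixed to the bench. Origin and axes as for the vial box. Either box may be the left or the right one. The two boxes are turned differently, each by up to 0.8 rad.
- spare_lid_tab (a point): The middle of the tab on the free edge of the empty box's lid, 96 mm from its hinge axis. It stands raised, and must stay where it is.
Not all that is in view belongs to the job. Leave any yellow look-alike of the vial_box alone.

How it is judged:
At the end, for the whole second after the job is handed in: The lid of the box with the vials is closed (within 0.12 rad, about 11 mm at its free edge) and at rest, and the empty box's lid is still open, its tab within 25 mm of where it stood (value of joint vial_lid below 0.12 rad and velocity of joint vial_lid between -0.1 and 0.1 rad/s and distance of spare_lid_tab from where it was at the start of the episode below 0.025 m); the robot touches nothing.
It fails at once if the vial box's lid is slammed (it closes faster than 4 rad/s) (velocity of joint vial_lid below -4 rad/s).
It fails at once if the empty box's lid is moved (its tab by more than 25 mm) (distance of spare_lid_tab from where it was at the start of the episode above 0.025 m).
It also fails if it takes over 29 s, if anything falls off the work surface, if the arm or the gripper's body presses on something with over 40 N, if the wrist force passes 120 N, or if a joint passes its speed limit or range.

### The arm

A 6-joint arm with a two-finger parallel gripper is mounted at the origin on a cart in front of the work surface, level with it; the furniture and walls round the work are solid. World frame = base frame: x ahead of the robot, y to its left, z up, the work surface at z = 0. Lengths are in m, angles in rad, forces in N, time in s.
With the tool pointing down it reaches from about 0.25 to 0.775 m from the base axis. Payload 4 kg.
Tool frame: the origin (TCP) lies midway between the tips of the shut fingers; the grasp point (between the pads) lies 19 mm behind it; z points along the fingers, y is the direction in which the jaws open and shut (so a half turn about z gives the same grasp; the last joint's range is limited). The gripper opens to 94 mm and grips with 3 to 60 N. Pads are 16 mm wide; open, the fingers measure 119 mm over their backs; the gripper's body (75 mm by 177 mm) begins 78 mm behind the grasp point.
Start: joints at [1.192, 0.087, 1.371, -0, 1.684, -0.103], TCP at [0.15, 0.529, 0.206] pointing down, gripper open.
Joint ranges: [-3.1, 3.1], [-0.76, 2.03], [0.27, 2.55], [-1.08, 4.22], [0.17, 2.65], [-2.57, 2.57]. Speed limits (rad/s): [2.79, 2.79, 3.14, 3.14, 3.14, 3.14].

### API

Orientations are given as [roll, pitch, yaw] about the fixed x, y, z axes, in that order (R = Rz(yaw) Ry(pitch) Rx(roll)).
In Python, from bench import get_obs, snapshot, ticket gives the robot as it stands.
- The arm moves only by the shell command python3 -m creep 'ROWS' [OPENING]. ROWS is JSON, a list that holds one entry, the list of rows, each a list of 4 numbers: the shift along the tool's x, y, z in mm, then the turn about the tool's z in degrees. A call has 1 to 8 rows; each row shifts and turns the commanded pose from where the row before left it, along the tool's axes as they then stand; what a row does not reach is not made up. A row lasts 1/8 s, in which the tool goes at most 62.5 mm and 10.7 degrees, less where a joint would pass 70% of its speed; a pose out of reach is approached as far as the arm can. A call with a gripper value outside its range is refused whole. OPENING is the opening, from 0 (shut) to 1 (fully open), set as the call begins (- or left out, the last holds). The fingers move at their own pace and stop on an object; the grip force is fixed at half the most. Time passes only in rows, so rows that do not move let the fingers close. It gives the time, the measured TCP pose, the force and the opening at its end, in the units of the state.
- get_obs(): the state, without advancing time (a new reading comes with each control period).
- snapshot(name): name is "scene" or "top" or "wrist"; returns a dict with "color" (480x640x3 uint8, red, green, blue), "depth" (480x640 float32, m along the optical axis (not along the pixel's ray), 0 where there is no reading), "fx", "fy", "cx", "cy" (pixels), "extrinsics" (4x4, takes a point from world to camera coordinates). Camera axes: x right, y down, z forward; pixel columns grow to the right and rows downward; lengths in m; the calibration is good to about 2 mm. A picture is of the moment at which its call begins.
- ticket.close_job(): hands the job in, once; it reports no verdict.
The state is a dict: "time": time; "joint_positions": joint angles; "qvel": joint speeds; "joint_torque": joint torques, N m; "tool_pos": TCP position; "ee_rot": TCP orientation; "wrist_force": force on the tool from outside, world axes, zero at the start; "wrist_torque": the same for the moment, N m; "width": finger opening in m.
Only numpy, scipy, OpenCV 4.12 (cv2) and the standard library are available. Lean on these libraries where they do the work, as an engineer would, in place of code of your own. Each camera call takes 0.05 s, during which the arm holds its last target. There are 200 camera calls.

## Working session

There is one attempt and no reset: what is moved stays moved. The work goes in short steps, Python scripts to look and compute and a shell command to move; the robot and the scene stay as the last step left them, time stands still between calls to the robot, and variables do not carry over. Pictures are saved under pics/ and viewed, on a budget of 10 in all, crops included, one or two more only if the job needs it, and the job is handed in when it is done.

```bash
mkdir -p pics; ls
python3 - <<'E'
from bench import get_obs, snapshot
import cv2,numpy as np
s=snapshot("scene");t=snapshot("top")
for n,d in(("scene",s),("top",t)):
    np.savez("pics/"+n+"0.npz",**d); cv2.imwrite(f"pics/{n}0.png",d["color"][:,:,::-1])
    print(n,d["fx"],d["cx"],d["cy"],np.round(d["extrinsics"],3).tolist())
print(get_obs())
E
```

```text
pics
scene 605.7079799835693 322.91424815182063 245.27325591518328 [[0.608, -0.794, -0.014, -0.476], [-0.588, -0.438, -0.68, 0.296], [0.534, 0.422, -0.733, 0.9], [0.0, 0.0, 0.0, 1.0]]
top 555.4600571832538 314.86063721592274 244.5236076366582 [[0.01, -1.0, 0.005, -0.191], [-0.999, -0.01, -0.04, 0.54], [0.04, -0.004, -0.999, 1.045], [0.0, 0.0, 0.0, 1.0]]
{'time': 0.1, 'joint_positions': array([ 1.19185987e+00,  8.78830131e-02,  1.37209871e+00, -3.38598957e-05,
        1.68359391e+00, -1.03083252e-01]), 'qvel': array([ 0.00313777, -0.00279732, -0.00315708,  0.00084915,  0.00061509,
        0.00155085]), 'joint_torque': array([ 2.07583005e-03, -3.41252840e+01, -3.03300834e+01,  7.21187750e-02,
        3.04260955e-02, -7.31477326e-05]), 'tool_pos': array([0.14962547, 0.52874239, 0.20442241]), 'ee_rot': array([-3.13961674e+00, -1.70576145e-04,  2.86573550e+00]), 'wrist_force': array([ 0.10613103, -0.65466762,  0.21521105]), 'wrist_torque': array([-0.01667727,  0.03234704,  0.02593405]), 'width': 0.09385969130235418}
```

View pics/scene0.png

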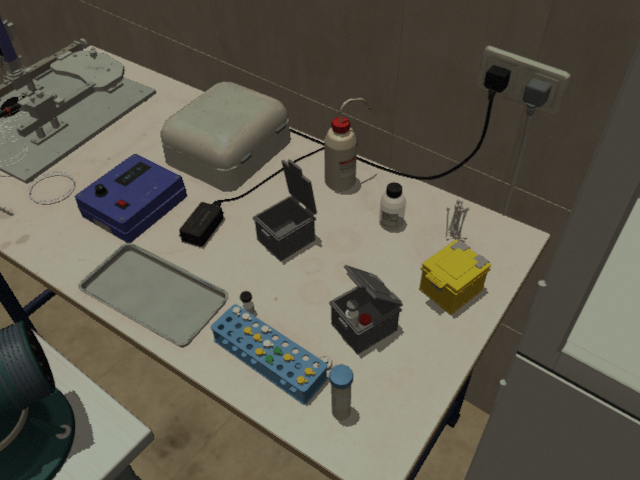

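View pics/top0.png

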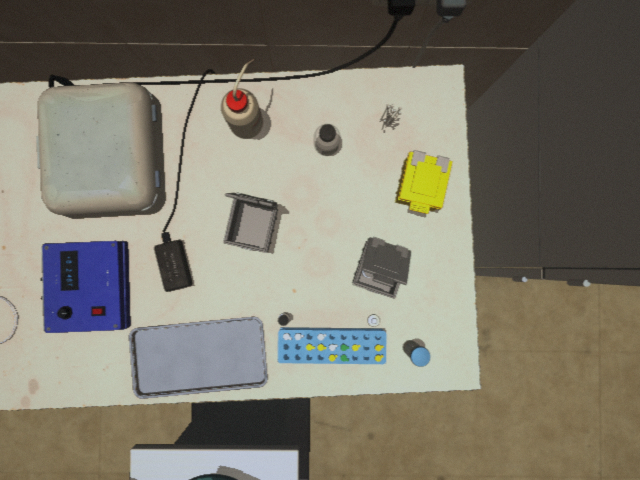

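The candidates are the right grey box at scene (365,315), with red and white caps inside; the left grey box at scene (285,225), which looks empty; and the yellow closed box at scene (455,275), a look-alike. The right grey box fits. I'll confirm that with a crop and measure it from the depth.

```bash
cat > h.py <<'E'
import numpy as np
def cloud(d):
    z=d["depth"];v,u=np.mgrid[0:480,0:640]
    P=np.stack([(u-d["cx"])/d["fx"]*z,(v-d["cy"])/d["fy"]*z,z],-1)
    E=d["extrinsics"];W=(P-E[:3,3])@E[:3,:3]
    W[z==0]=np.nan
    return W
E
python3 - <<'E'
import numpy as np,cv2
from h import cloud
s=dict(np.load("pics/scene0.npz"));t=dict(np.load("pics/top0.npz"))
c=s["color"][150:360,230:420,::-1];cv2.imwrite("pics/crop.png",cv2.resize(c,None,fx=2.8,fy=2.8,interpolation=3))
for n,d,boxes in(("top",t,((345,230,420,305),(215,185,290,260))),("scene",s,((325,258,405,352),(250,155,320,260)))):
    W=cloud(d)
    for b in boxes:
        P=W[b[1]:b[3],b[0]:b[2]].reshape(-1,3);col=d["color"][b[1]:b[3],b[0]:b[2]].reshape(-1,3).astype(int)
        ok=(P[:,2]>.01)&(P[:,2]<.25);P=P[ok]
        hi=P[P[:,2]>.076]
        print(n,b,len(P),"hi",len(hi),"max",np.round(P[P[:,2].argmax()],3))
        for _ in range(3):
            m=hi.mean(0);U,S,V=np.linalg.svd(hi-m,full_matrices=False)
            r=abs((hi-m)@V[2]);hi=hi[r<max(.005,2*r.std())]
        n_=V[2]*np.sign(V[2][2]);print(" lid mean",m.round(3),"normal",n_.round(3),"elev",np.arccos(n_[2]).round(3),"az of normal",np.arctan2(n_[1],n_[0]).round(3),len(hi),"rms",r.std().round(4))
        R=cv2.minAreaRect(P[(P[:,2]>.02)&(P[:,2]<.072)][:,:2].astype(np.float32)*1000);print(" rect",R)
E
```

```text
top (345, 230, 420, 305) 2225 hi 1656 max [ 0.475 -0.293  0.148]
 lid mean [ 0.508 -0.307  0.111] normal [ 0.676 -0.22   0.703] elev 0.791 az of normal -0.315 1650 rms 0.0009
 rect ((499.9486083984375, -305.1702575683594), (81.18438720703125, 95.11760711669922), 71.85874938964844)
top (215, 185, 290, 260) 1107 hi 306 max [ 0.607 -0.07   0.176]
 lid mean [ 0.611 -0.077  0.146] normal [ 0.957 -0.218  0.191] elev 1.379 az of normal -0.224 305 rms 0.001
 rect ((577.2147827148438, -66.30815124511719), (81.63105010986328, 94.2778549194336), 77.44721221923828)
scene (325, 258, 405, 352) 3410 hi 872 max [ 0.463 -0.317  0.147]
 lid mean [ 0.499 -0.314  0.115] normal [ 0.664 -0.238  0.708] elev 0.784 az of normal -0.344 862 rms 0.0009
 rect ((496.27935791015625, -307.00140380859375), (83.28292083740234, 97.55616760253906), 71.65771484375)
scene (250, 155, 320, 260) 3475 hi 890 max [ 0.6   -0.084  0.174]
 lid mean [ 0.607 -0.08   0.125] normal [ 0.972 -0.2    0.122] elev 1.448 az of normal -0.203 886 rms 0.0009
 rect ((618.5948486328125, 9.301910400390625), (283.30084228515625, 111.45490264892578), 61.0343017578125)
```

View pics/crop.png

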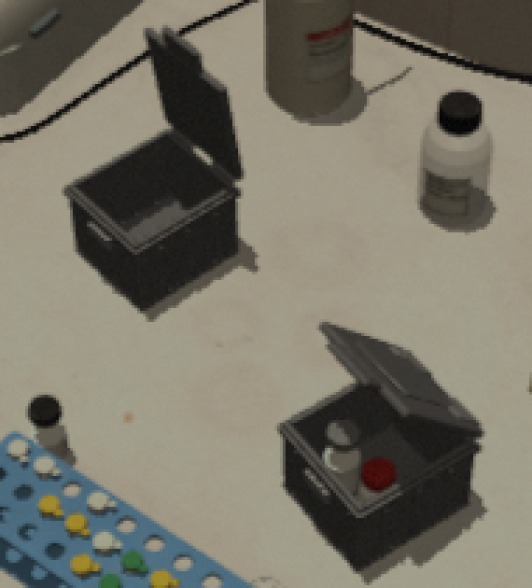

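The crop confirms it. The right grey box holds a white-capped and a red-capped vial, with its lid at about 0.79 rad; the left grey box is empty, with its lid at about 1.4 rad. From the measurements, the vial box's hinge is near (0.541,-0.319,0.068) and points along azimuth -0.32. I plan to press straight down with shut fingers at about (0.482,-0.300).

```bash
python3 -m creep '[[[-34,-44,0,0],[-34,-44,0,0],[-34,-44,0,0],[-34,-44,0,0],[-34,-44,0,0],[-34,-44,0,0],[-34,-44,0,0],[-34,-44,0,0]]]' 0
```

```text
time: 1.1
tool_pos: [0.3157, 0.1148, 0.2052]
ee_rot: [3.141, 0.0, 2.866]
wrist_force: [0.3, 0.1, 0.1]
width: 0.0175
```

```bash
python3 -m creep '[[[-34,-44,0,0],[-34,-44,0,0],[-34,-44,0,0],[-34,-44,0,0],[-34,-44,0,0],[-34,-44,0,0],[-34,-44,0,0],[-34,-44,0,0]]]' 0; python3 -m creep '[[[0,0,0,0],[0,0,0,0]]]'
python3 - <<'E'
from bench import snapshot
import cv2
t=snapshot("top")["color"];s=snapshot("scene")["color"]
cv2.imwrite("pics/c2.png",cv2.hconcat([cv2.resize(t[180:340,200:440,::-1],(400,267)),cv2.resize(s[150:360,230:545,::-1],(400,267))]))
E
```

```text
time: 2.1
tool_pos: [0.4818, -0.2979, 0.2048]
ee_rot: [3.141, -0.001, 2.865]
wrist_force: [0.5, 0.2, 1.4]
width: 0.0006
time: 2.35
tool_pos: [0.4811, -0.2957, 0.2047]
ee_rot: [3.14, -0.002, 2.866]
wrist_force: [0.5, 0.3, -0.4]
width: 0.0002
```

View pics/c2.png

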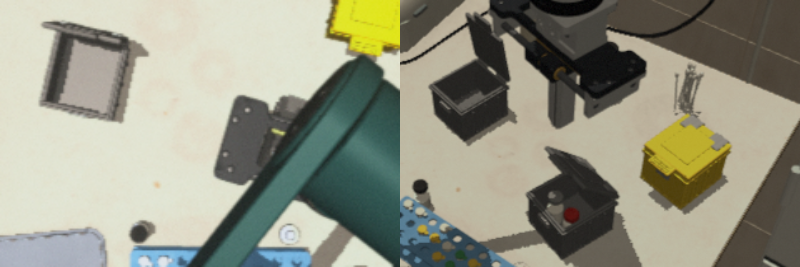

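The picture shows the shut fingers above the vial box's raised lid (right panel, fingers about (562,105), lid about (580,170)). The gripper is clear of the spare lid. Next I lower it, slowly.

```bash
python3 -m creep '[[[0,0,20,0],[0,0,20,0],[0,0,15,0],[0,0,8,0],[0,0,8,0],[0,0,6,0],[0,0,6,0],[0,0,0,0]]]'
```

```text
time: 3.45
tool_pos: [0.4813, -0.2962, 0.1218]
ee_rot: [3.141, -0.001, 2.866]
wrist_force: [0.2, -0.7, 0.9]
width: 0.0003
```

```bash
python3 -m creep '[[[0,0,6,0],[0,0,6,0],[0,0,6,0],[0,0,6,0],[0,0,0,0]]]'
python3 - <<'E'
from bench import snapshot
import cv2
t=snapshot("scene");s=t["color"]
cv2.imwrite("pics/c3.png",cv2.resize(s[200:360,300:500,::-1],(600,480)))
E
```

```text
time: 4.08
tool_pos: [0.4812, -0.296, 0.0973]
ee_rot: [3.141, -0.001, 2.866]
wrist_force: [0.6, -0.8, 0.5]
width: 0.0005
```

View pics/c3.png

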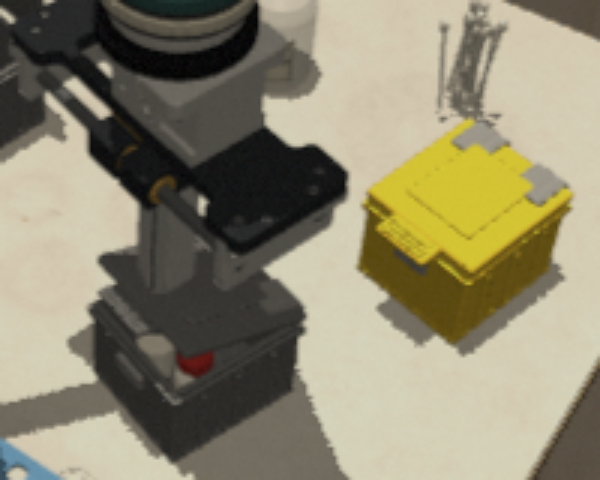

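The lid is following the fingers down, half closed, with the vials upright at (155,355) and (195,360). I'll keep going.

```bash
python3 -m creep '[[[0,0,5,0],[0,0,5,0],[0,0,5,0],[0,0,4,0],[0,0,3,0],[0,0,0,0]]]'
```

```text
time: 4.88
tool_pos: [0.4815, -0.2962, 0.0758]
ee_rot: [3.141, -0.0, 2.866]
wrist_force: [0.3, 0.1, 0.4]
width: 0.0004
```

```bash
python3 -m creep '[[[0,0,2,0],[0,0,2,0],[0,0,0,0]]]'; python3 -m creep '[[[0,0,1,0],[0,0,0,0]]]'
```

```text
time: 5.25
tool_pos: [0.4815, -0.2962, 0.0722]
ee_rot: [3.141, -0.0, 2.866]
wrist_force: [0.0, 0.5, 0.9]
width: 0.0006
time: 5.5
tool_pos: [0.4815, -0.2962, 0.0714]
ee_rot: [3.141, -0.0, 2.866]
wrist_force: [-1.8, 0.7, 1.6]
width: 0.0005
```

```bash
python3 -m creep '[[[0,0,1,0],[0,0,0,0]]]'; python3 -m creep '[[[0,0,1,0],[0,0,0,0]]]'
```

```text
time: 5.75
tool_pos: [0.4815, -0.2962, 0.0712]
ee_rot: [3.141, 0.0, 2.866]
wrist_force: [-2.8, 1.7, 5.0]
width: -0.0001
time: 6.0
tool_pos: [0.4815, -0.2962, 0.0711]
ee_rot: [-3.142, 0.0, 2.866]
wrist_force: [-3.4, 1.5, 8.5]
width: 0.0003
```

The tool has stopped at z=0.071 m and the force is rising to 8.5 N, so the lid is seated. I'll retreat upward and check.

```bash
python3 -m creep '[[[0,0,-4,0],[0,0,-10,0],[0,0,-30,0],[0,0,-40,0],[0,0,-40,0],[0,0,-20,0],[0,0,0,0]]]' && python3 -m creep '[[[40,40,0,0],[40,40,0,0],[40,40,0,0],[40,40,0,0],[40,40,0,0],[0,0,0,0],[0,0,0,0]]]'
python3 - <<'E'
from bench import snapshot
import numpy as np,cv2
from h import cloud
s=snapshot("scene");t=snapshot("top");s0=dict(np.load("pics/scene0.npz"))
cv2.imwrite("pics/c4.png",cv2.hconcat([cv2.resize(t["color"][180:340,200:440,::-1],(400,267)),cv2.resize(s["color"][150:360,230:545,::-1],(400,267))]))
def fit(P):
    for _ in range(3):
        m=P.mean(0);V=np.linalg.svd(P-m,full_matrices=False)[2];r=abs((P-m)@V[2]);P=P[r<max(.004,2*r.std())]
    n=V[2]*np.sign(V[2][2]);return m.round(3),n.round(3),np.arccos(n[2]).round(3),len(P)
for nm,d in(("scene",s),("top",t)):
    W=cloud(d).reshape(-1,3);W=W[~np.isnan(W[:,0])]
    a=W[(np.hypot(W[:,0]-.499,W[:,1]+.305)<.055)&(W[:,2]>.05)&(W[:,2]<.16)];print(nm,"vial lid",fit(a),"z max",a[:,2].max())
    b=W[(np.hypot(W[:,0]-.61,W[:,1]+.078)<.06)&(W[:,2]>.076)&(W[:,2]<.2)]
    print(" spare",fit(b),b[b[:,2].argmax()].round(3))
E
```

```text
time: 6.88
tool_pos: [0.4826, -0.2971, 0.2159]
ee_rot: [-3.14, 0.005, 2.866]
wrist_force: [-0.1, -0.4, -0.8]
width: 0.0007
time: 7.75
tool_pos: [0.3435, -0.0496, 0.2126]
ee_rot: [-3.141, -0.001, 2.866]
wrist_force: [0.2, -0.4, 0.2]
width: 0.0003
scene vial lid (array([ 0.493, -0.308,  0.071]), array([-0.01 , -0.001,  1.   ]), np.float64(0.01), 2201) z max 0.07678239120057642
 spare (array([ 0.607, -0.08 ,  0.125]), array([ 0.972, -0.2  ,  0.125]), np.float64(1.445), 871) [ 0.601 -0.09   0.173]
top vial lid (array([ 0.497, -0.304,  0.071]), array([-0.01 ,  0.003,  1.   ]), np.float64(0.011), 2208) z max 0.07770750818318625
 spare (array([ 0.611, -0.077,  0.146]), array([ 0.957, -0.219,  0.191]), np.float64(1.379), 300) [ 0.609 -0.063  0.176]
```

View pics/c4.png

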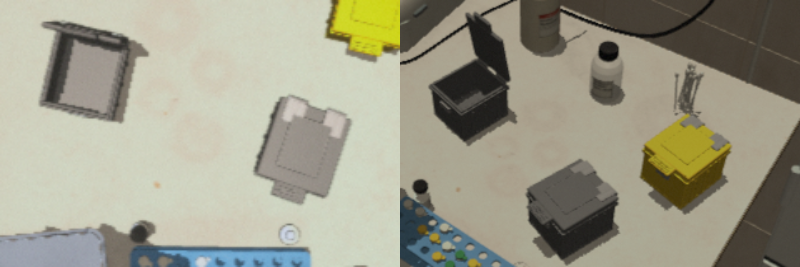

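The picture shows the vial box's lid flat on its rim (right panel, about (575,195)) and the spare lid still standing at (490,45). The arm is clear of both.

```bash
python3 -c "
from bench import ticket
print(ticket.close_job())"
```

```text
the job is handed in; nothing more can be done
None
```

The lid of the box with the vials is closed, and the empty box was left open as it was. I handed the job in at about 8 s of the 29 s allowed.

- **Closing:** I pressed down on the lid's outer face with shut fingers, at about 50 mm/s and slower near the rim. That keeps the lid well under the 4 rad/s slam limit, though I did not measure its speed directly. It seated at z ≈ 0.071 m, and the highest wrist force reading was about 9 N.
- **Vial lid:** after backing off, the depth images from both cameras put it within 0.01 rad of level.
- **Empty box's lid:** its fitted plane had the same position (to the mm) and tilt (within 0.003 rad) as at the start, in both views. The two cameras disagree slightly on that tilt (1.38 and 1.45 rad), as they did before I moved anything.
- **Arm:** it is clear of everything, with wrist force near zero. No check failed.

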